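# Space light bars evenly in a carton and close it

## Task

Pack the light bars: starting at the plywood end block and working along the row, straddle each bar in turn with the plywood spacer (nose towards the block) and draw it up square until the nose meets the block or the bar before it, so that all gaps are the same 25 mm. Then stand the spacer on the bench well clear of the carton, fold both short end flaps fully down, and after them both long flaps. Do not disturb the reel, the spray can or the magnifier.

Things in the scene. Friction and masses are not known exactly. Their poses are not given: they have to be found in the camera images.
- carton: open cardboard carton fixed to the bench, outside 144 x 330 x 64 mm (x, y, z), walls and floor 4 mm thick, so the bars lie 4 mm above the bench; origin at the centre of its underside. The row of bars runs along its y; bars lie along its x. A 12 mm thick plywood end block stands inside its +y end. It holds three or four bars
- block_face (a point): centre of the end block's inner face, which looks along the carton's -y; axes as the carton's. Bar1 must end with 25 mm between this face and its side
- bar1: aluminium light bar with a white strip along its top and black ends, 120 x 32 x 20 mm (x, y, z), 0.18 to 0.33 kg; loose on the carton floor, lying across the carton; origin at the centre of its underside, x along its length. The first from the end block; always there
- bar2: aluminium light bar with a white strip along its top and black ends, 120 x 32 x 20 mm (x, y, z), 0.18 to 0.33 kg; loose on the carton floor, lying across the carton; origin at the centre of its underside, x along its length. The next after bar1, on the side away from the block; may be absent (None)
- bar3: aluminium light bar with a white strip along its top and black ends, 120 x 32 x 20 mm (x, y, z), 0.18 to 0.33 kg; loose on the carton floor, lying across the carton; origin at the centre of its underside, x along its length. Third of the row; may be absent (None)
- bar4: aluminium light bar with a white strip along its top and black ends, 120 x 32 x 20 mm (x, y, z), 0.18 to 0.33 kg; loose on the carton floor, lying across the carton; origin at the centre of its underside, x along its length. The last of the row; may be absent (None). A bar whose neighbour is absent is drawn up to the nearest bar that is there
- spacer: plywood spacer, an upside-down U, 50 mm long in x, 0.15 kg, standing on the bench beside the carton. Origin at the level of its feet, midway across its slot. Along y: nose leg (20 mm thick) +18.5 to +38.5, slot 37 mm, lip leg (8 mm) -26.5 to -18.5; legs 24 mm deep with 4 mm chamfered feet, bridge z = 24 to 34, then an upright grip rib, 20 mm thick in y, z = 34 to 74, centred at y = +6
- spacer_nose (a point): middle of the nose leg's outer face, at y = +38.5, z = 14 mm of the spacer. With the spacer over a bar, nose (+y) towards the block, feet on the carton floor, drawing it along +y makes the lip pull the bar until the nose stops on the neighbour: 37 - 32 + 20 = 25 mm gap
- spacer_grip (a point): point on the spacer's rib to grip, at x = 0, y = +6, z = 58 mm of the spacer; fingers close along the spacer's y on 20 mm
- end_flap_a (a joint): hinge angle of the short end flap at the carton's +y end (beside the block); 0 = shut (level), pi/2 = standing upright, more = leaning outward. Starts open, 2.1 to 2.5 rad; a light cardboard crease (about 0.025 N m of friction) that stays where it is left; push it over from outside and press it down
- end_flap_a_edge (a point): middle of the free edge of the short end flap at the +y end (132 mm wide, hinged at y = +165, z = 64 mm of the carton); the flap is 68 mm from hinge to free edge and 3 mm thick
- end_flap_b (a joint): hinge angle of the short end flap at the carton's -y end; 0 = shut (level), pi/2 = standing upright, more = leaning outward. Starts open, 2.1 to 2.5 rad; a light cardboard crease (about 0.025 N m of friction) that stays where it is left; push it over from outside and press it down
- end_flap_b_edge (a point): middle of the free edge of the short end flap at the -y end (132 mm wide, hinged at y = -165, z = 64 mm of the carton); the flap is 68 mm from hinge to free edge and 3 mm thick
- long_flap_near (a joint): hinge angle of the long flap on the carton's -x side, nearest the robot; 0 = shut (level), pi/2 = standing upright, more = leaning outward. Starts open, 1.8 to 2.2 rad; a light cardboard crease (about 0.025 N m of friction) that stays where it is left; push it over from outside and press it down
- long_flap_near_edge (a point): middle of the free edge of the near long flap (330 mm wide, hinged at x = -72, z = 68 mm of the carton); the flap is 68 mm from hinge to free edge and 3 mm thick
- long_flap_far (a joint): hinge angle of the long flap on the carton's +x side, away from the robot; 0 = shut (level), pi/2 = standing upright, more = leaning outward. Starts open, 1.8 to 2.2 rad; a light cardboard crease (about 0.025 N m of friction) that stays where it is left; push it over from outside and press it down
- long_flap_far_edge (a point): middle of the free edge of the far long flap (330 mm wide, hinged at x = +72, z = 68 mm of the carton); the flap is 68 mm from hinge to free edge and 3 mm thick
- reel: bystander: reel of solder wire, 68 mm across, 40 mm high, on the bench on the other side of the carton from the spacer; origin under its centre. Leave alone
- can: bystander: spray can, 62 mm across, 190 mm tall, on the left, farther out than the carton; origin under its centre. Leave alone
- magnifier: bystander: helping-hand magnifier on a stand, about 230 mm tall, foot 100 x 70 mm, with a 120 mm cross arm, on the right, farther out than the carton; origin under its foot. Leave alone
Not all that is in view belongs to the job. Of the things that look like the spacer, the middle-sized one is meant.

How it is judged:
By the outcome, as a careful person would: the job done as asked, in the order asked, and still so for the second after the job is handed in, with the robot touching nothing.
Of bar2, bar3, bar4 only 2 to 3 are there at a start; the rules pass over those that are not, and their reading is None.
At some moment in a run one of spacer may be knocked a few centimetres aside while the robot is not near it.
Once in a run the grip may slacken for a moment while it holds something.
It also fails if it takes over 192 s, if anything falls off the work surface, if the arm or the gripper's body presses on something with over 40 N, if the wrist force passes 120 N, or if a joint passes its speed limit or range.

## Robot

A 6-joint arm with a two-finger parallel gripper is mounted at the origin on the work surface. World frame = base frame: x ahead of the robot, y to its left, z up, the work surface at z = 0. Lengths are in mm, angles in rad, forces in N, time in s.
With the tool pointing down it reaches from about 325 to 775 mm from the base axis. Payload 5.5 kg.
Tool frame: the origin (TCP) lies midway between the tips of the shut fingers; the grasp point (between the pads) lies 19 mm behind it (ctrl.grip_point_offset is the distance from the TCP to the grasp point, in mm); z points along the fingers, y is the direction in which the jaws open and shut (so a half turn about z gives the same grasp; the last joint's range is limited). The gripper opens to 85 mm and grips with 20 to 120 N. Pads are 22 mm wide; open, the fingers measure 114 mm over their backs; the gripper's body (76 mm by 85 mm) begins 54 mm behind the grasp point. The pads swing forward as they close: fully open they stand 13 mm farther back than shut.
Start: joints at [-1.337, 0.091, 1.231, -0, 1.82, -0.057], TCP at [172.031, -574.823, 231.275] pointing down, gripper open.
Joint ranges: [-2.87, 2.87], [-0.86, 2.18], [0.17, 2.46], [-1.51, 4.65], [0.06, 2.69], [-2.65, 2.65]. Speed limits (rad/s): [2.57, 2.57, 3.01, 3.14, 3.14, 3.14].

## Interface

Orientations are given as [roll, pitch, yaw] about the fixed x, y, z axes, in that order (R = Rz(yaw) Ry(pitch) Rx(roll)).
In Python, from station import sensors, optics, job, ctrl gives the robot as it stands.
- The arm moves only by the tool carry_out, never from a script. Its argument "targets" is text: rows parted by semicolons, each of 5 numbers parted by spaces: the shift along the world's x, y, z in m, then the turn about the world's z in rad, then the finger opening in m, from 0 to 0.0854. In form: dx dy dz turn grip; .... A call has exactly 8 rows; each row shifts and turns the commanded pose from where the row before left it; what a row does not reach is not made up. A row lasts 1/10 s, in which the tool goes at most 50 mm and 8.59 degrees, less where a joint would pass 70% of its speed; a pose out of reach is approached as far as the arm can. A call is refused whole if a number of a shift passes 0.05 or a number of a turn 0.15, either way. A call with a gripper value outside its range is refused whole. The fingers move at their own pace and stop on an object; "grip_force" is the grip in N (left out, the last holds). Time passes only in rows, so rows that do not move let the fingers close, or fill a call up. It gives the time, the measured TCP pose, the force and the opening at its end, in the units of the state.
- sensors.get_state(): the state, without advancing time (a new reading comes with each control period).
- optics.grab_frame(name): name is "scene" or "top" or "wrist"; returns a dict with "frame" (384x512x3 uint8, red, green, blue), "z_map" (384x512 float32, mm along the optical axis (not along the pixel's ray), 0 where there is no reading), "K" (3x3 intrinsics, pixels), "rvec" (rotation vector, rad) and "tvec" (3), from world to camera coordinates, as OpenCV has them; the wrist camera has in their place "mount" (4x4, takes a point from camera to tool coordinates, whose origin is the TCP and whose axes are the flange's). Camera axes: x right, y down, z forward; pixel columns grow to the right and rows downward; lengths in mm; the calibration is good to about 2 mm. A picture is of the moment at which its call begins: read the wrist's pose just before it.
- job.sign_off(): hands the job in, once; it reports no verdict.
The state is a dict: "time": time; "qpos": joint angles; "joint_vel": joint speeds; "joint_efforts": joint torques, N m; "ee_pos": TCP position; "orientation": TCP orientation; "wrist_force": force on the tool from outside, world axes, zero at the start; "moment": the same for the moment, N m; "grip_width": finger opening in mm.
Only numpy, scipy, OpenCV 4.12 (cv2) and the standard library are available. Lean on these libraries where they do the work, as an engineer would, in place of code of your own. Each camera call takes 0.05 s, during which the arm holds its last target. There are 200 camera calls.

## Working session

There is one attempt and no reset: what is moved stays moved. The work goes in short steps, Python scripts to look and compute and a tool call to move; the robot and the scene stay as the last step left them, time stands still between calls to the robot, and variables do not carry over. Pictures are saved under pics/ and viewed, about 12 in all and at most 16, crops included, and the job is handed in when it is done.

Besides the shell and the picture viewer there is one more tool, called after "Call:" by a JSON object that holds its "api" and its "payload". carry_out: Moves the arm, as the interface text tells. Its arguments: {"type":"object","properties":{"targets":{"type":"string"},"grip_force":{"type":"number"}},"required":["targets"]}

```bash
ls; mkdir -p pics
cat > h.py <<'E'
import numpy as np, cv2
from station import sensors, optics, job, ctrl
def grab(n):
    s=sensors.get_state(); f=optics.grab_frame(n)
    K=np.array(f['K'],float)
    if 'mount' in f:
        M=np.array(f['mount'],float); r,p,y=s['orientation']
        cx,sx,cy,sy,cz,sz=np.cos(r),np.sin(r),np.cos(p),np.sin(p),np.cos(y),np.sin(y)
        R=np.array([[cz,-sz,0],[sz,cz,0],[0,0,1]])@np.array([[cy,0,sy],[0,1,0],[-sy,0,cy]])@np.array([[1,0,0],[0,cx,-sx],[0,sx,cx]])
        A=R@M[:3,:3]; t=R@M[:3,3]+np.array(s['ee_pos'])
    else:
        Rw=cv2.Rodrigues(np.array(f['rvec'],float))[0]; A=Rw.T; t=-A@np.array(f['tvec'],float).ravel()
    return f['frame'],f['z_map'],K,A,t
def cloud(z,K,A,t):
    v,u=np.mgrid[:z.shape[0],:z.shape[1]]
    P=np.stack([(u-K[0,2])/K[0,0]*z,(v-K[1,2])/K[1,1]*z,z],-1)@A.T+t
    P[z<=0]=np.nan; return P
def ray(u,v,h,K,A,t):
    d=A@np.array([(u-K[0,2])/K[0,0],(v-K[1,2])/K[1,1],1]); return t+d*(h-t[2])/d[2]
def proj(p,K,A,t):
    c=A.T@(np.array(p)-t); return K[0,0]*c[0]/c[2]+K[0,2],K[1,1]*c[1]/c[2]+K[1,2]
def save(n,im): cv2.imwrite('pics/'+n,cv2.cvtColor(im,cv2.COLOR_RGB2BGR))
E
python3 - <<'E'
from h import *
print(sensors.get_state(), ctrl.grip_point_offset)
for n in('top','scene'):
    f,z,K,A,t=grab(n); save(n+'0.png',f); np.savez(n+'0.npz',f=f,z=z,K=K,A=A,t=t); print(n,t.round(),K[0,0],A[:,2].round(2),(z>0).mean())
E
```

```text
pics
{'time': 0.0, 'qpos': array([-1.33670463e+00,  9.18633469e-02,  1.23191301e+00, -1.22450660e-05,
        1.81980491e+00, -5.66921324e-02]), 'joint_vel': array([-0.00159323, -0.00108234,  0.00156646,  0.00057   , -0.0005227 ,
        0.00161981]), 'joint_efforts': array([ 1.70155104e-04, -4.58734059e+01, -4.18024743e+01, -8.83713165e-05,
        1.15455556e-02,  7.81164061e-06]), 'ee_pos': array([ 171.95291978, -574.52699466,  230.13287287]), 'orientation': array([-3.13960656e+00, -1.00824052e-04,  2.90780719e-01]), 'wrist_force': array([-0.21451234, -0.35559937, -0.31602488]), 'moment': array([-0.00932831,  0.00431318,  0.00407446]), 'grip_width': 85.4316514131387} 18.700000000000003
top [ 439.   46. 1347.] 362.1240973849699 [ 0.05 -0.01 -1.  ] 0.9961140950520834
scene [ 947. -338.  994.] 375.04342976474527 [-0.38  0.35 -0.86] 0.99603271484375
```

View pics/top0.png

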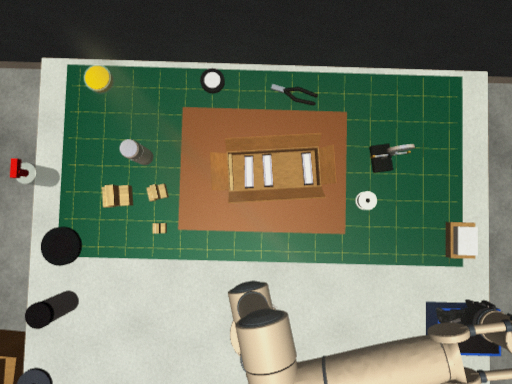

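View pics/scene0.png

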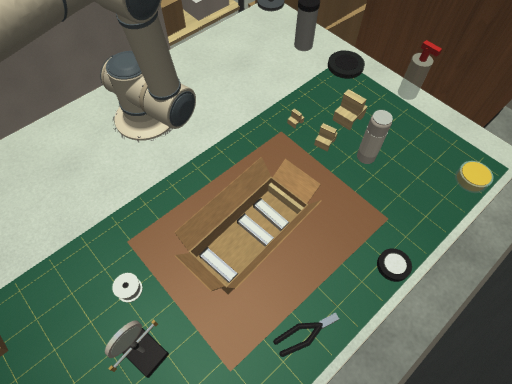

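Top view: carton (275,172) with three bars, at (249,171), (267,170) and (308,168), and the block at its left (+y) end. There are three spacer look-alikes: large (116,195), middle (157,192) and small (159,228). The middle one fits the description. I'll confirm it with a crop and measure from depth.

Run:
```python
from h import *
d=np.load('top0.npz'); s=np.load('scene0.npz')
a=cv2.resize(d['f'][140:245,90:190],None,fx=4,fy=4,interpolation=cv2.INTER_CUBIC)
b=cv2.resize(s['f'][85:165,280:380],None,fx=4,fy=5.25,interpolation=cv2.INTER_CUBIC)
save('crop0.png',np.hstack([a,b]))
for n,q,box in(('top',d,(183,201,146,168)),('scene',s,(120,150,314,340))):
    P=cloud(q['z'],q['K'],q['A'],q['t']); r0,r1,c0,c1=box
    p=P[r0:r1,c0:c1].reshape(-1,3)
    for lo,hi in((15,45),(60,90)):
        m=(p[:,2]>lo)&(p[:,2]<hi); w=p[m]
        if len(w): 
            print(n,lo,len(w),w.mean(0).round(1),w.min(0).round(1),w.max(0).round(1)); 
            if len(w)>4: print(cv2.minAreaRect(w[:,:2].astype(np.float32)))
P=cloud(d['z'],d['K'],d['A'],d['t'])
for u,v,nm in((249,171,'b'),(267,170,'b'),(308,168,'b'),(236,172,'blk'),(367,201,'reel'),(132,149,'can'),(159,228,'small'),(116,195,'large')): print(nm,P[v,u].round(1))
for c in (160,170,180): print([tuple(P[c,u].round(0).astype(int)) for u in range(206,336,4)])
```

```text
top 15 169 [505.9 380.6  33.1] [474.3 349.4  16. ] [537.5 422.6  44.9]
((505.407470703125, 386.630615234375), (49.69147872924805, 66.93819427490234), 16.222103118896484)
top 60 94 [505.4 385.7  73.2] [480.5 370.6  61.6] [530.2 400.9  80.8]
((505.4345703125, 387.251708984375), (49.511260986328125, 21.843246459960938), 16.751384735107422)
scene 15 192 [512.3 370.7  31.3] [478.  347.6  15.1] [538.1 480.6  44.9]
((497.3922119140625, 416.5144958496094), (50.33576965332031, 133.7159423828125), 15.000932693481445)
scene 60 118 [506.8 382.9  70.8] [480.5 369.7  60.1] [531.7 400.2  78.9]
((505.6466064453125, 385.5956115722656), (49.87173843383789, 22.429988861083984), 15.311304092407227)
b [590.5  54.   26.3]
b [596.1 -11.9  25.1]
b [ 607.7 -162.4   25.2]
blk [588.1 102.5   2.9]
reel [ 491.8 -378.2   34.6]
can [632.7 431.2 186.7]
small [375.1 368.7  49.2]
large [487.2 513.5  84.3]
[(np.int64(630), np.int64(216), np.int64(1)), (np.int64(616), np.int64(189), np.int64(103)), (np.int64(618), np.int64(177), np.int64(91)), (np.int64(620), np.int64(163), np.int64(83)), (np.int64(621), np.int64(150),
[... 3617 characters left out ...]
)), (np.int64(562), np.int64(-55), np.int64(6)), (np.int64(563), np.int64(-70), np.int64(5)), (np.int64(563), np.int64(-85), np.int64(1)), (np.int64(564), np.int64(-100), np.int64(-4)), (np.int64(564), np.int64(-115), np.int64(2)), (np.int64(565), np.int64(-130), np.int64(2)), (np.int64(565), np.int64(-145), np.int64(1)), (np.int64(563), np.int64(-156), np.int64(23)), (np.int64(563), np.int64(-170), np.int64(27)), (np.int64(566), np.int64(-189), np.int64(2)), (np.int64(564), np.int64(-198), np.int64(34)), (np.int64(561), np.int64(-206), np.int64(68)), (np.int64(560), np.int64(-217), np.int64(83)), (np.int64(558), np.int64(-228), np.int64(100)), (np.int64(557), np.int64(-238), np.int64(115))]
```

View pics/crop0.png

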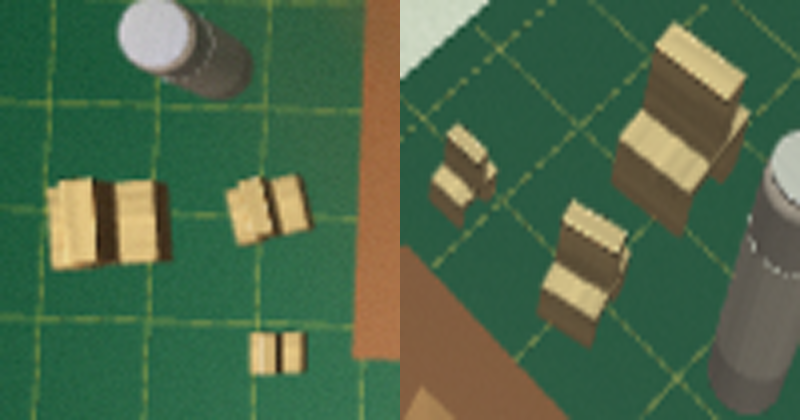

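The middle one is confirmed: its rib measures 49.5 × 22 mm at z≈73, centre (505.5, 386), yaw ≈0.28. Its outline is symmetric about the rib, so the thick and thin legs have to be told apart from close by. I'll move there now.

Call:
{"api": "carry_out", "payload": {"targets": "0.016 0.047 0 0 0.085;0.016 0.047 0 0 0.085;0.016 0.047 0 0 0.085;0.016 0.047 0 0 0.085;0.016 0.047 0 0 0.085;0.016 0.047 0 0 0.085;0.016 0.047 0 0 0.085;0.016 0.047 0 0 0.085"}}

```text
time: 0.9
ee_pos: [300.0, -196.9, 231.0]
orientation: [3.142, -0.0, 0.29]
wrist_force: [1.6, 0.3, 0.4]
grip_width: 85.1
```

Call:
{"api": "carry_out", "payload": {"targets": "0.016 0.047 0 0 0.085;0.016 0.047 0 0 0.085;0.016 0.047 0 0 0.085;0.016 0.047 0 0 0.085;0.016 0.047 0 0 0.085;0.016 0.047 0 0 0.085;0.016 0.047 0 0 0.085;0.016 0.047 0 0 0.085"}}

```text
time: 1.7
ee_pos: [428.0, 179.5, 231.0]
orientation: [3.141, -0.0, 0.291]
wrist_force: [1.8, -0.5, 0.7]
grip_width: 85.1
```

Run:
```python
from h import *
s=sensors.get_state();print(s['time'],s['ee_pos'],s['orientation'],s['qpos'])
f=optics.grab_frame('wrist');print(np.round(f['mount'],3),f['K'])
```

```text
1.7 [428.02397856 179.4828388  230.98824066] [ 3.14136186e+00 -3.95488900e-05  2.91473173e-01] [ 3.23907456e-01 -2.75063677e-01  1.57530170e+00 -2.40705501e-04
  1.84132258e+00  1.60316629e+00]
[[ 1.00000e-03 -9.64000e-01 -2.66000e-01  6.67170e+01]
 [ 1.00000e+00  1.00000e-03 -0.00000e+00 -5.87000e-01]
 [ 1.00000e-03 -2.66000e-01  9.64000e-01 -1.42072e+02]
 [ 0.00000e+00  0.00000e+00  0.00000e+00  1.00000e+00]] [[338.94830102   0.         254.81750568]
 [  0.         338.94830102 188.27483613]
 [  0.           0.           1.        ]]
```

Call:
{"api": "carry_out", "payload": {"targets": "0.02 0.024 0.001 0 0.085;0.02 0.024 0.001 0 0.085;0.02 0.024 0.001 0 0.085;0.02 0.024 0.001 0 0.085;0.02 0.024 0.001 0 0.085;0.02 0.024 0.001 0 0.085;0.02 0.024 0.001 0 0.085;0.02 0.024 0.001 0 0.085"}}

```text
time: 2.55
ee_pos: [588.6, 370.0, 238.4]
orientation: [3.141, 0.001, 0.291]
wrist_force: [-0.6, 0.2, 1.0]
grip_width: 85.4
```

Run:
```python
from h import *
f,z,K,A,t=grab('wrist');print(t)
u,v=proj((505,387,20),K,A,t);print(u,v)
P=cloud(z,K,A,t)
m=(P[...,2]>66)&(P[...,2]<82)&(np.hypot(P[...,0]-505,P[...,1]-387)<80)
print(m.sum(),np.nanmean(P[m],0),cv2.minAreaRect(P[m][:,:2].astype(np.float32)))
u,v=int(u),int(v);c=f[max(v-60,0):v+60,max(u-75,0):u+75]
save('w1.png',cv2.resize(c,None,fx=5,fy=5,interpolation=cv2.INTER_CUBIC))
```

```text
[652.53028639 389.77448079 380.41975892]
219.96584197551016 224.161914282746
1021 [505.39430678 386.69577792  72.99029909] ((503.7308044433594, 386.5845947265625), (50.80327224731445, 19.958707809448242), 15.2680025100708)
```

View pics/w1.png

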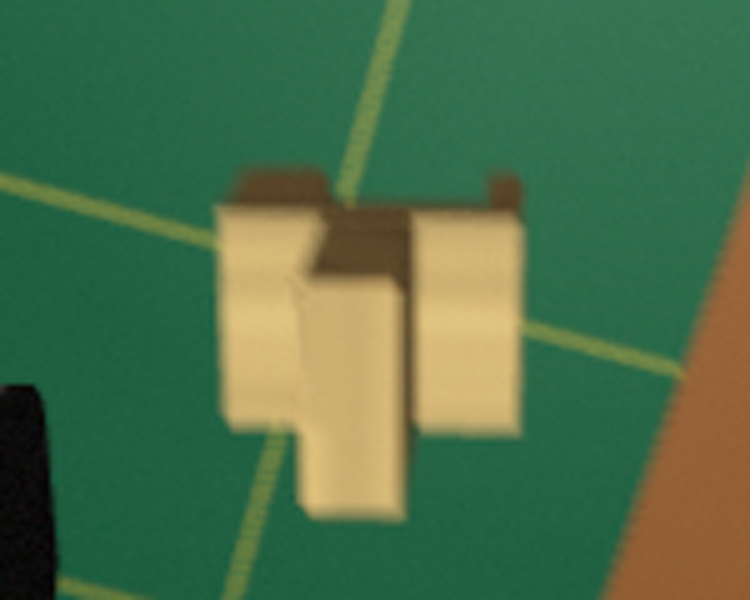

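Enlarged view: the thick nose leg is at the left (285,185) and the thin lip at the right (505,190), on the mat/carton side. So the nose already points to +y with spacer yaw ≈0.27, and no flip is needed. Grasp it.

Call:
{"api": "carry_out", "payload": {"targets": "-0.028 0.0055 0 -0.02 0.085;-0.028 0.0055 0 0 0.085;-0.0275 0.0055 -0.02 0 0.085;0 0 -0.045 0 0.085;0 0 -0.045 0 0.085;0 0 -0.045 0 0.085;0 0 -0.035 0 0.085;0 0 -0.0075 0 0.085"}}

```text
time: 3.4
ee_pos: [501.4, 383.4, 35.0]
orientation: [3.138, 0.01, 0.271]
wrist_force: [0.8, 0.7, -1.4]
grip_width: 84.8
```

Call:
{"api": "carry_out", "payload": {"targets": "0 0 0 0 0.06;0 0 0 0 0.04;0 0 0 0 0.01;0 0 0 0 0.01;0 0 0 0 0.01;0 0 0 0 0.01;0 0 0 0 0.01;0 0 0 0 0.01", "grip_force": 60}}

```text
time: 4.2
ee_pos: [505.6, 386.2, 44.0]
orientation: [-3.141, -0.003, 0.271]
wrist_force: [-0.0, -0.3, 6.3]
grip_width: 19.3
```

Call:
{"api": "carry_out", "payload": {"targets": "0 0 0.03 0 0.01;0 0 0.04 0 0.01;0 0 0.04 0 0.01;0 -0.01 0.04 0 0.01;0 -0.03 0.03 0 0.01;0 -0.045 0.01 0 0.01;0 -0.045 0 0 0.01;0 -0.045 0 0 0.01"}}

```text
time: 5.0
ee_pos: [504.3, 209.3, 232.2]
orientation: [3.142, -0.001, 0.272]
wrist_force: [1.3, 0.3, -1.9]
grip_width: 19.4
```

Call:
{"api": "carry_out", "payload": {"targets": "0 -0.045 0 -0.04 0.01;0 -0.045 0 -0.04 0.01;0 -0.045 0 -0.04 0.01;0 -0.045 0 -0.04 0.01;0 -0.035 0 -0.03 0.01;0 -0.025 0 0 0.01;0 0 0 0 0.01;0 0 0 0 0.01"}}

```text
time: 5.8
ee_pos: [504.4, -29.5, 231.5]
orientation: [-3.141, 0.001, 0.08]
wrist_force: [0.5, -0.4, -0.9]
grip_width: 19.1
```

Run:
```python
from h import *
s=sensors.get_state();print(s['time'],s['ee_pos'],s['orientation'],s['wrist_force'],s['grip_width'])
f,z,K,A,t=grab('wrist');np.savez('w2.npz',f=f,z=z,K=K,A=A,t=t);save('w2.png',f);print(t)
```

```text
5.8 [504.35374494 -29.52762744 231.51084743] [-3.14094086e+00  5.03489319e-04  7.95395382e-02] [ 0.54655666 -0.35209624 -0.93012903] 19.088719897158658
[570.79627267 -23.89331937 373.54830993]
```

View pics/w2.png

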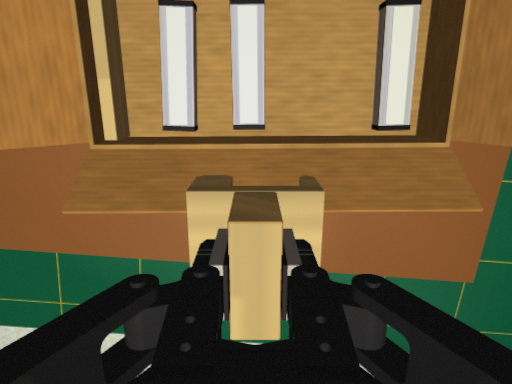

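The wrist view shows the carton, with bar strips at u≈178, 248 and 398, the block at u≈103, and the spacer held squarely in the grip. Measuring the strips and carton edges next.

Run:
```python
from h import *
q=np.load('w2.npz');f,z,K,A,t=[q[k] for k in('f','z','K','A','t')]
P=cloud(z,K,A,t)
hsv=cv2.cvtColor(f,cv2.COLOR_RGB2HSV)
m=((hsv[...,2]>215)&(hsv[...,1]<40)).astype(np.uint8);m[150:]=0
n,l,st,_=cv2.connectedComponentsWithStats(m)
for i in range(1,n):
    if st[i,4]<300: continue
    mi=l==i; ends=[]
    for r0,r1 in((10,50),(80,118)):
        pts=[]
        for r in range(r0,r1):
            c=np.flatnonzero(mi[r])
            if len(c)>4: pts.append(ray((c[0]+c[-1])/2,r,24,K,A,t)[:2])
        ends.append(np.mean(pts,0))
    c=np.flatnonzero(mi[60]); e=ends[1]-ends[0]
    w=ray(c[-1],60,24,K,A,t)-ray(c[0],60,24,K,A,t)
    rows=np.flatnonzero(mi.any(1))
    print('strip',st[i],np.round(ends,1).tolist(),'yaw',np.arctan2(-e[1],-e[0]).round(4),'w',w[:2].round(1),'nearEnd',ray(c.mean(),rows[-1],24,K,A,t)[:2].round(1), 'z',np.nanmedian(P[mi][:,2]).round(1))
# carton rim / block profile
for r in (20,60,100):
    print(r,[(u,*P[r,u].round(0).astype(int).tolist()) for u in list(range(76,140,4))+list(range(410,470,4))])
np.set_printoptions(linewidth=250)
for c in(150,250,350): print(c,[(r,*P[r,c].round(0).astype(int).tolist()) for r in range(120,220,5)])
g=f.astype(int)
print(g[60,80:135].sum(1)//3); print(g[60,415:470].sum(1)//3)
```

```text
strip [ 166    7   21  118 2150] [[623.9, 56.3], [560.7, 53.4]] yaw 0.0452 w [  1.3 -16.4] nearEnd [535.7  53.7] z 24.1
strip [ 238    6   20  118 2167] [[629.4, -11.2], [566.4, -17.1]] yaw 0.0938 w [  1.3 -16.4] nearEnd [542.5 -18.2] z 24.1
strip [ 386    6   27  118 2131] [[641.1, -157.1], [578.3, -163.9]] yaw 0.1089 w [  1.4 -17.4] nearEnd [ 554.8 -171.5] z 23.9
20 [(76, 619, 131, 62), (80, 620, 129, 59), (84, 621, 130, 51), (88, 623, 130, 43), (92, 624, 128, 39), (96, 624, 124, 40), (100, 624, 121, 40), (104, 625, 118, 36), (108, 627, 119, 27), (112, 628, 119, 18), (116, 631, 119, 7), (120, 631, 116, 5), (124, 632, 113, 2), (128, 632, 108, 4), (132, 632, 104, 4), (136, 633, 101, 3), (410, 650, -164, 23), (414, 651, -168, 23), (418, 651, -171, 23), (422, 656, -184, 3), (426, 655, -187, 5), (430, 655, -190, 7), (434, 654, -190, 14), (438, 653, -191, 21), (442, 651, -190, 30), (446, 649, -190, 38), (450, 649, -192, 42), (454, 647, -191, 50), (458, 646, -192, 56), (462, 645, -192, 62), (466, -9223372036854775808, -9223372036854775808, -9223372036854775808)]
60 [(76, 587, 132, 63), (8
[... 2375 characters left out ...]
12, -109, 93), (180, 508, -108, 98), (185, 505, -108, 103), (190, 502, -107, 106), (195, 499, -107, 111), (200, 496, -106, 115), (205, 493, -105, 118), (210, 490, -105, 122), (215, 445, -145, 2)]
[127 126  92  52  42  41  42  41  40  42  40  39  36  39  67 138 158 157 158 157 158 158 157 157 156 158 159 135  81  52  52  54  55  53  56  57  56  53  51  51  53  55 103 122 122 123 123 122 121 119 122 122 120 120 120]
[154 122 122 123 122 124 124 125 124  94  55  42  43  42  45  45  45  43  44  43  46  42  46  45  44  42  42  46  43  44  39  42  43  40  43  43  42  45  44  46  44  42  97 120 126 126 122 107  99  98  93  92  94  95  97]<stdin>:22: RuntimeWarning: invalid value encountered in cast
```

Run:
```python
from h import *
q=np.load('w2.npz');f,z,K,A,t=[q[k] for k in('f','z','K','A','t')]
P=cloud(z,K,A,t);V,U=np.mgrid[:384,:512]
def fit(m,ax,nm):
    p=P[m]; o=1-ax
    for _ in range(4):
        c=np.polyfit(p[:,o],p[:,ax],1); r=p[:,ax]-np.polyval(c,p[:,o]); p=p[abs(r)<max(1.5,2*r.std())]
    print(nm,len(p),'slope',c[0].round(4),'std',r.std().round(2),'at mid',p[:,o].mean().round(1),np.polyval(c,p[:,o].mean()).round(2)); return c
Z=P[...,2]
fit((U>100)&(U<130)&(Z>12)&(Z<34)&(V<125),1,'block')
fit((U>415)&(U<465)&(Z>12)&(Z<58)&(V<125),1,'-ywall')
fit((U>135)&(U<410)&(Z>12)&(Z<58)&(V>125)&(V<150),0,'nearwall')
# near outer flap crease/edge
fit((U>120)&(U<420)&(Z>118)&(Z<126)&(V>180)&(V<215)&((U<185)|(U>325)),0,'nearflap edge')
# bar sides via depth: top points z>21.5
for a,b in((155,205),(225,272),(365,425)):
    m=(U>a)&(U<b)&(Z>21.5)&(Z<27)&(V<130)
    p=P[m][:,:2]; print(a,np.round(cv2.minAreaRect(p.astype(np.float32))[2],2), p.mean(0).round(1))
    pr=[]
    for r in range(6,126,10):
        y=P[r][m[r]][:,1]; pr.append((P[r][m[r]][:,0].mean().round(0),y.min().round(1),y.max().round(1)))
    print(pr)
# spacer in hand: bridge far-end edge etc
m=(V>175)&(V<345)&(U>185)&(U<325)&(Z>180)&(Z<240)
p=P[(V>195)&(V<260)&(U>192)&(U<225)&(Z>210)]; print('bridge nose top',p.mean(0))
p=P[(V>195)&(V<260)&(U>290)&(U<318)&(Z>210)]; print('bridge lip top',p.mean(0))
for r in (195,215,230): print([(u,*P[r,u].round(1)) for u in (185,188,191,194,234,250,275,316,319,322,325)])
```

```text
block 1093 slope 0.0857 std 0.3 at mid 590.6 115.21
-ywall 3146 slope 0.0861 std 0.39 at mid 614.1 -193.94
nearwall 1614 slope -0.0863 std 0.09 at mid -44.3 529.2
nearflap edge 1178 slope -0.0857 std 1.49 at mid -52.4 486.88
155 2.42 [592.8  54.4]
[(np.float64(644.0), np.float64(41.7), np.float64(72.1)), (np.float64(636.0), np.float64(41.3), np.float64(72.2)), (np.float64(627.0), np.float64(40.3), np.float64(70.9)), (np.float64(618.0), np.float64(40.6), np.float64(71.0)), (np.float64(610.0), np.float64(39.4), np.float64(70.9)), (np.float64(601.0), np.float64(39.3), np.float64(69.9)), (np.float64(591.0), np.float64(38.9), np.float64(70.1)), (np.float64(582.0), np.float64(38.8), np.float64(70.0)), (np.float64(573.0), np.float64(38.2), np.float64(68.6)), (np.float64(563.0), np.float64(37.7), np.float64(68.5)), (np.float64(554.0), np.float64(37.6), np.float64(69.0)), (np.float64(544.0), np.float64(36.6), np.float64(67.7))]
225 5.21 [598.1 -14. ]
[(np.float64(649.0), np.float64(-24.6), np.float64(6.2)), (np.float64(641.0), np.float64(-25.3), np.float64(5.7)), (np.float64(632.0), np.float6
[... 2803 characters left out ...]
.3))]
[(185, np.float64(410.5), np.float64(46.5), np.float64(1.0)), (188, np.float64(505.1), np.float64(3.5), np.float64(220.6)), (191, np.float64(504.9), np.float64(2.2), np.float64(219.8)), (194, np.float64(505.4), np.float64(0.6), np.float64(220.8)), (234, np.float64(523.8), np.float64(-20.1), np.float64(261.0)), (250, np.float64(524.3), np.float64(-25.7), np.float64(261.0)), (275, np.float64(525.0), np.float64(-34.6), np.float64(261.1)), (316, np.float64(510.2), np.float64(-58.2), np.float64(220.8)), (319, np.float64(511.0), np.float64(-59.3), np.float64(222.5)), (322, np.float64(422.9), np.float64(-115.2), np.float64(-1.0)), (325, np.float64(423.9), np.float64(-118.3), np.float64(1.0))]
```

Fits agree with the given sizes:
- **Carton:** yaw 0.086, centre (596.5, -33.8). Block-to-wall distance is 310 mm, as specified.
- **Bars in the carton y frame:** 88.5, 19.5 and -127, with yaws -0.04, +0.008 and +0.02 relative to the carton.

Move over bar1.

Call:
{"api": "carry_out", "payload": {"targets": "0.012 0.013 0 0.006 0.01;0.016 0.017 0 0 0.01;0.016 0.017 0 0 0.01;0.016 0.017 0 0 0.01;0.013 0.013 0 0 0.01;0.0085 0.009 0 0 0.01;0.004 0.004 0 0 0.01;0 0 -0.01 0 0.01"}}

```text
time: 6.65
ee_pos: [590.7, 61.5, 222.9]
orientation: [3.141, -0.002, 0.088]
wrist_force: [-0.2, 0.2, -1.0]
grip_width: 19.1
```

Call:
{"api": "carry_out", "payload": {"targets": "0 0 -0.025 0 0.01;0 0 -0.03 0 0.01;0 0 -0.03 0 0.01;0 0 -0.02 0 0.01;0 0 -0.01 0 0.01;0 0 -0.005 0 0.01;0 0 0 0 0.01;0 0 0 0 0.01"}}

```text
time: 7.45
ee_pos: [590.7, 60.6, 103.3]
orientation: [3.141, -0.002, 0.087]
wrist_force: [-0.3, -0.1, -1.4]
grip_width: 19.1
```

Run:
```python
from h import *
s=sensors.get_state();print(s['time'],s['ee_pos'],s['orientation'],s['wrist_force'],s['grip_width'])
f,z,K,A,t=grab('wrist');np.savez('w3.npz',f=f,z=z,K=K,A=A,t=t);save('w3.png',f);print(t)
```

```text
7.45 [590.65578895  60.58812188 103.31859991] [ 3.14149610e+00 -2.32356864e-03  8.66626360e-02] [-0.27201345 -0.0804616  -1.36212629] 19.114731387910382
[656.6480641   66.77280664 245.54623064]
```

View pics/w3.png

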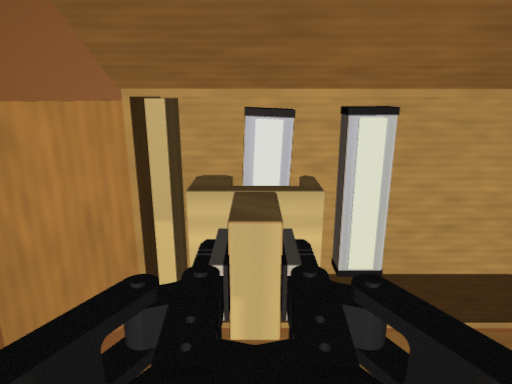

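The spacer straddles bar1 (slot centred at u≈255 over the strip at u≈268, block at u≈160). Lower it.

Call:
{"api": "carry_out", "payload": {"targets": "0 0 -0.012 0 0.01;0 0 -0.012 0 0.01;0 0 -0.01 0 0.01;0 0 -0.008 0 0.01;0 0 -0.006 0 0.01;0 0 -0.003 0 0.01;0 0 -0.002 0 0.01;0 0 0 0 0.01"}}

```text
time: 8.3
ee_pos: [590.1, 60.7, 48.8]
orientation: [-3.142, -0.0, 0.087]
wrist_force: [-0.5, 0.1, -0.6]
grip_width: 19.1
```

Call:
{"api": "carry_out", "payload": {"targets": "-0.0001 0.001 0 0 0.01;-0.0002 0.002 0 0 0.01;-0.0002 0.003 0 0 0.01;-0.0003 0.003 0 0 0.01;-0.0003 0.003 0 0 0.01;-0.0003 0.003 0 0 0.01;-0.0002 0.002 0 0 0.01;-0.0001 0.001 0 0 0.01"}}

```text
time: 9.1
ee_pos: [588.3, 78.9, 48.8]
orientation: [3.142, -0.0, 0.087]
wrist_force: [0.8, -0.3, -0.9]
grip_width: 19.4
```

Call:
{"api": "carry_out", "payload": {"targets": "-0.0001 0.0007 0 0 0.01;-0.0001 0.0007 0 0 0.01;0 0.0005 0 0 0.01;-0.0001 0.0005 0 0 0.01;0 0.0005 0 0 0.01;0 0.0003 0 0 0.01;0 0 0 0 0.01;0 0 0 0 0.01"}}

```text
time: 9.9
ee_pos: [588.0, 81.3, 48.8]
orientation: [3.141, 0.0, 0.086]
wrist_force: [0.3, -4.0, -1.1]
grip_width: 19.2
```

Call:
{"api": "carry_out", "payload": {"targets": "0 0.0004 0 0 0.01;0 0.0004 0 0 0.01;0 0.0004 0 0 0.01;-0.0001 0.0004 0 0 0.01;0 0.0002 0 0 0.01;0 0 0 0 0.01;0 0 0 0 0.01;0 0 0 0 0.01"}}

```text
time: 10.7
ee_pos: [588.0, 81.5, 48.9]
orientation: [3.138, 0.0, 0.086]
wrist_force: [0.2, -9.2, 0.7]
grip_width: 19.2
```

Call:
{"api": "carry_out", "payload": {"targets": "0.0001 -0.001 0 0 0.01;0.0001 -0.001 0 0 0.01;0.0001 -0.001 0 0 0.01;0.0001 -0.001 0 0 0.01;0 0 0 0 0.01;0 0 0.002 0 0.01;0 0 0.004 0 0.01;0 0 0.006 0 0.01"}}

```text
time: 11.5
ee_pos: [588.2, 79.9, 60.9]
orientation: [-3.141, 0.001, 0.087]
wrist_force: [-0.4, 0.5, -1.6]
grip_width: 18.9
```

Call:
{"api": "carry_out", "payload": {"targets": "0 0 0.01 0 0.01;0 0 0.012 0 0.01;0 0 0.012 0 0.01;0 0 0.009 0 0.01;0 0 0.002 0 0.01;0 0 0 0 0.01;0 0 0 0 0.01;0 0 0 0 0.01"}}

```text
time: 12.3
ee_pos: [587.9, 79.6, 104.9]
orientation: [-3.142, 0.002, 0.087]
wrist_force: [-0.1, -0.7, -1.0]
grip_width: 18.9
```

```bash
cat > m.py <<'E'
from h import *
import sys
E=np.array([[.9963,.0859],[-.0859,.9963]]); O=np.array([591.4,-84.95])
def cart(p): return E@np.array(p)[:2]-O
def world(c): return E.T@(np.array(c)+O)
def bars():
    s=sensors.get_state(); print(s['time'],s['ee_pos'].round(1),s['orientation'].round(4),s['wrist_force'].round(1),s['grip_width'].round(1),'tcp_c',cart(s['ee_pos']).round(1))
    f,z,K,A,t=grab('wrist'); P=cloud(z,K,A,t)
    hsv=cv2.cvtColor(f,cv2.COLOR_RGB2HSV)
    m=((hsv[...,2]>200)&(hsv[...,1]<45)&(P[...,2]>15)&(P[...,2]<32)).astype(np.uint8)
    n,l,st,_=cv2.connectedComponentsWithStats(m)
    for i in range(1,n):
        if st[i,4]<200: continue
        pts=[]
        for r in range(st[i,1]+3,st[i,1]+st[i,3]-3):
            c=np.flatnonzero(l[r]==i)
            if len(c)>4: pts.append((*cart(ray((c[0]+c[-1])/2,r,24,K,A,t)),cart(ray(c[0],r,24,K,A,t))[1]-cart(ray(c[-1],r,24,K,A,t))[1]))
        pts=np.array(pts)
        w=np.median(pts[:,2]); k=pts[abs(pts[:,2]-w)<2]
        if len(k)<8: continue
        a=np.polyfit(k[:,0],k[:,1],1); print('bar px',st[i,:4],'x',k[:,0].min().round(1),k[:,0].max().round(1),'yc@0',a[1].round(2),'rel yaw',a[0].round(4),'w',w.round(1))
    return f,P,K,A,t
if __name__=='__main__':
    f,P,K,A,t=bars()
    if len(sys.argv)>1: save(sys.argv[1],f)
E
python3 m.py w4.png
```

```text
Traceback (most recent call last):
  File "m.py", line 24, in <module>
    f,P,K,A,t=bars()
              ~~~~^^
  File "m.py", line 7, in bars
    s=sensors.get_state(); print(s['time'],s['ee_pos'].round(1),s['orientation'].round(4),s['wrist_force'].round(1),s['grip_width'].round(1),'tcp_c',cart(s['ee_pos']).round(1))
                                                                                                                    ^^^^^^^^^^^^^^^^^^^^^
AttributeError: 'float' object has no attribute 'round'
```

```bash
sed -i "s/s\['grip_width'\].round(1)/round(s['grip_width'],1)/" m.py; python3 m.py
```

```text
12.3 [587.9  79.6 104.9] [-3.1416e+00  1.5000e-03  8.6800e-02] [-0.1 -0.7 -1. ] 18.9 tcp_c [  1.2 113.8]
bar px [374 115  43 151] x -49.1 53.4 yc@0 19.14 rel yaw 0.0048 w 16.9
bar px [252 118  28  67] x 11.3 51.4 yc@0 107.56 rel yaw 0.0013 w 17.4
```

Call:
{"api": "carry_out", "payload": {"targets": "0.0005 -0.006 0 0 0.01;0.001 -0.012 0 0 0.01;0.0014 -0.016 0 0 0.01;0.0014 -0.016 0 0 0.01;0.0014 -0.016 0 0 0.01;0.001 -0.012 0 0 0.01;0.0006 -0.0065 0 0 0.01;0.0003 -0.003 0 0 0.01"}}

```text
time: 13.15
ee_pos: [596.0, -8.8, 105.8]
orientation: [-3.141, -0.0, 0.086]
wrist_force: [0.2, 0.5, -1.7]
grip_width: 19.3
```

```bash
python3 m.py w5.png
```

```text
13.15 [596.   -8.8 105.8] [-3.1415 -0.      0.0857] [ 0.2  0.5 -1.7] 19.3 tcp_c [ 1.6 25. ]
bar px [251 116  28  69] x 11.7 53.1 yc@0 18.84 rel yaw 0.0123 w 17.0
bar px [116 119  39 150] x -51.7 51.2 yc@0 107.59 rel yaw -0.0003 w 16.8
bar px [455 118  48 151] x -51.5 51.9 yc@0 -127.91 rel yaw 0.0232 w 16.4
```

View pics/w5.png

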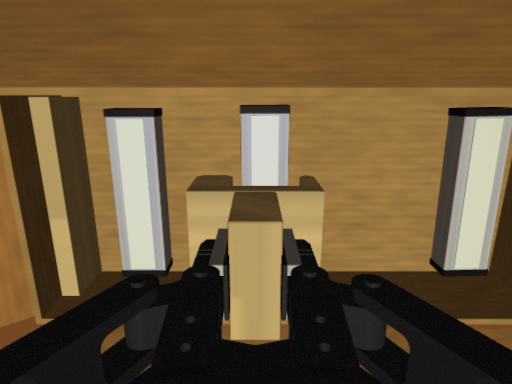

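Bar1 sits at 107.6 (target 108) and square to 0.001. The spacer is now centred over bar2. Lower it and draw.

Call:
{"api": "carry_out", "payload": {"targets": "0 0 -0.014 0 0.01;0 0 -0.013 0 0.01;0 0 -0.01 0 0.01;0 0 -0.008 0 0.01;0 0 -0.006 0 0.01;0 0 -0.004 0 0.01;0 0 -0.002 0 0.01;0 0 0 0 0.01"}}

```text
time: 14.0
ee_pos: [596.0, -7.8, 48.8]
orientation: [-3.142, -0.0, 0.087]
wrist_force: [0.2, 0.4, -1.0]
grip_width: 18.8
```

Call:
{"api": "carry_out", "payload": {"targets": "-0.0001 0.001 0 0 0.01;-0.0002 0.002 0 0 0.01;-0.0003 0.003 0 0 0.01;-0.0003 0.004 0 0 0.01;-0.0004 0.005 0 0 0.01;-0.0004 0.005 0 0 0.01;-0.0003 0.004 0 0 0.01;-0.0002 0.003 0 0 0.01"}}

```text
time: 14.8
ee_pos: [593.7, 19.7, 48.8]
orientation: [3.142, 0.0, 0.087]
wrist_force: [0.6, -2.1, -1.5]
grip_width: 18.9
```

Call:
{"api": "carry_out", "payload": {"targets": "-0.0001 0.002 0 0 0.01;-0.0001 0.001 0 0 0.01;-0.0001 0.001 0 0 0.01;-0.0001 0.0005 0 0 0.01;0 0.0005 0 0 0.01;0 0.0003 0 0 0.01;0 0 0 0 0.01;0 0 0 0 0.01"}}

```text
time: 15.6
ee_pos: [593.3, 24.5, 48.7]
orientation: [-3.141, 0.0, 0.087]
wrist_force: [0.1, -1.4, -1.0]
grip_width: 19.2
```

Contact position predicted from the block contact is y_c≈58.5, and we are at 58.4. Since bar1 slides easily, I only nudge 0.2 mm.

Call:
{"api": "carry_out", "payload": {"targets": "0 0.0002 0 0 0.01;0 0 0 0 0.01;0 0 0 0 0.01;0 -0.001 0 0 0.01;0.0001 -0.001 0 0 0.01;0 0 0.002 0 0.01;0 0 0.004 0 0.01;0 0 0.006 0 0.01"}}

```text
time: 16.4
ee_pos: [593.2, 22.8, 60.9]
orientation: [-3.141, 0.001, 0.087]
wrist_force: [0.7, 0.1, -0.6]
grip_width: 18.6
```

Call:
{"api": "carry_out", "payload": {"targets": "0 0 0.01 0 0.01;0 0 0.012 0 0.01;0 0 0.012 0 0.01;0 0 0.009 0 0.01;0 0 0.002 0 0.01;0 0 0 0 0.01;0 0 0 0 0.01;0 0 0 0 0.01"}}

```text
time: 17.2
ee_pos: [593.0, 22.7, 104.9]
orientation: [-3.141, 0.001, 0.087]
wrist_force: [0.4, 0.5, -1.9]
grip_width: 18.9
```

```bash
python3 m.py
```

```text
17.2 [593.   22.7 104.9] [-3.1415e+00  1.5000e-03  8.6800e-02] [ 0.4  0.5 -1.9] 18.9 tcp_c [ 1.4 56.6]
bar px [252 115  28  71] x 10.8 53.4 yc@0 50.57 rel yaw -0.0008 w 17.1
bar px [164 119  30 150] x -51.7 7.2 yc@0 110.62 rel yaw -0.0034 w 11.5
bar px [499 201  13  68] x -45.6 -26.1 yc@0 -119.11 rel yaw 0.1154 w 5.7
```

Call:
{"api": "carry_out", "payload": {"targets": "0.0009 -0.01 0 0 0.01;0.002 -0.022 0 0 0.01;0.0025 -0.03 0 0 0.01;0.0025 -0.03 0 0 0.01;0.0025 -0.03 0 0 0.01;0.002 -0.024 0 0 0.01;0.0013 -0.015 0 0 0.01;0.0008 -0.009 0 0 0.01"}}

```text
time: 18.05
ee_pos: [607.7, -148.9, 105.5]
orientation: [-3.142, 0.0, 0.085]
wrist_force: [-0.4, -0.3, -2.0]
grip_width: 19.0
```

Call:
{"api": "carry_out", "payload": {"targets": "0.0005 -0.005 0 0 0.01;0.0002 -0.002 0 0 0.01;0 0 0 0 0.01;0 0 0 0 0.01;0 0 0 0 0.01;0 0 0 0 0.01;0 0 0 0 0.01;0 0 0 0 0.01"}}

```text
time: 18.85
ee_pos: [608.6, -154.2, 105.8]
orientation: [3.142, -0.0, 0.087]
wrist_force: [0.3, 0.2, -1.6]
grip_width: 19.3
```

```bash
python3 m.py
```

```text
18.85 [ 608.6 -154.2  105.8] [ 3.1416e+00 -1.0000e-04  8.7000e-02] [ 0.3  0.2 -1.6] 19.3 tcp_c [   1.8 -120.9]
bar px [  0 116  33 151] x -4.3 13.5 yc@0 48.95 rel yaw -0.1052 w 12.4
bar px [251 118  28  68] x 11.1 52.0 yc@0 -127.59 rel yaw 0.0214 w 17.7
```

Call:
{"api": "carry_out", "payload": {"targets": "0.0001 -0.0007 -0.014 0 0.01;0 0 -0.013 0 0.01;0 0 -0.01 0 0.01;0 0 -0.008 0 0.01;0 0 -0.006 0 0.01;0 0 -0.004 0 0.01;0 0 -0.002 0 0.01;0 0 0 0 0.01"}}

```text
time: 19.7
ee_pos: [608.8, -155.0, 48.8]
orientation: [3.142, -0.0, 0.087]
wrist_force: [0.4, -0.6, -0.9]
grip_width: 19.1
```

Call:
{"api": "carry_out", "payload": {"targets": "-0.0001 0.001 0 0 0.01;-0.0002 0.003 0 0 0.01;-0.0004 0.005 0 0 0.01;-0.0006 0.007 0 0 0.01;-0.0007 0.008 0 0 0.01;-0.0007 0.008 0 0 0.01;-0.0007 0.008 0 0 0.01;-0.0007 0.008 0 0 0.01"}}

```text
time: 20.5
ee_pos: [604.6, -106.2, 48.9]
orientation: [3.142, -0.0, 0.087]
wrist_force: [0.1, -3.1, -0.8]
grip_width: 18.9
```

Call:
{"api": "carry_out", "payload": {"targets": "-0.0007 0.008 0 0 0.01;-0.0007 0.008 0 0 0.01;-0.0007 0.008 0 0 0.01;-0.0007 0.008 0 0 0.01;-0.0007 0.008 0 0 0.01;-0.0006 0.007 0 0 0.01;-0.0004 0.005 0 0 0.01;-0.0003 0.003 0 0 0.01"}}

```text
time: 21.3
ee_pos: [599.7, -51.5, 48.7]
orientation: [-3.141, 0.0, 0.087]
wrist_force: [0.5, -1.7, -0.4]
grip_width: 18.9
```

Call:
{"api": "carry_out", "payload": {"targets": "-0.0002 0.002 0 0 0.01;-0.0003 0.003 0 0 0.01;-0.0004 0.004 0 0 0.01;-0.0003 0.004 0 0 0.01;-0.0002 0.002 0 0 0.01;-0.0001 0.001 0 0 0.01;-0.0001 0.001 0 0 0.01;0 0 0 0 0.01"}}

```text
time: 22.1
ee_pos: [598.2, -34.8, 48.7]
orientation: [-3.141, 0.0, 0.087]
wrist_force: [0.3, -1.8, -1.0]
grip_width: 19.4
```

Call:
{"api": "carry_out", "payload": {"targets": "0 0.0005 0 0 0.01;-0.0001 0.0005 0 0 0.01;0 0.0004 0 0 0.01;0 0.0003 0 0 0.01;0 0 0 0 0.01;0 0 0 0 0.01;0 0 0 0 0.01;0 0 0 0 0.01"}}

```text
time: 22.9
ee_pos: [598.1, -33.3, 48.7]
orientation: [-3.141, 0.0, 0.087]
wrist_force: [-0.1, -0.5, -1.3]
grip_width: 19.1
```

Call:
{"api": "carry_out", "payload": {"targets": "-0.0001 0.0005 0 0 0.01;0 0.0004 0 0 0.01;0 0.0002 0 0 0.01;0 0.0001 0 0 0.01;0 0 0 0 0.01;0 0 0 0 0.01;0 0 0 0 0.01;0 0 0 0 0.01"}}

```text
time: 23.7
ee_pos: [598.0, -32.2, 48.7]
orientation: [3.141, 0.0, 0.087]
wrist_force: [-0.5, -2.2, -2.3]
grip_width: 19.0
```

Call:
{"api": "carry_out", "payload": {"targets": "0 -0.001 0 0 0.01;0.0001 -0.001 0 0 0.01;0 0 0.002 0 0.01;0 0 0.004 0 0.01;0 0 0.006 0 0.01;0 0 0.01 0 0.01;0 0 0.02 0 0.01;0 0 0.03 0 0.01"}}

```text
time: 24.5
ee_pos: [597.2, -34.0, 120.3]
orientation: [-3.141, 0.003, 0.087]
wrist_force: [-0.2, -0.6, -2.1]
grip_width: 19.0
```

Call:
{"api": "carry_out", "payload": {"targets": "0 0 0.04 0 0.01;0 0 0.04 0 0.01;-0.005 0 0.03 0 0.01;-0.02 0 0.005 0 0.01;-0.025 0 0 0 0.01;-0.025 0 0 0 0.01;-0.01 0 0 0 0.01;0 0 0 0 0.01"}}

```text
time: 25.3
ee_pos: [512.7, -34.1, 237.2]
orientation: [3.141, -0.002, 0.087]
wrist_force: [0.1, 0.1, -0.1]
grip_width: 19.5
```

```bash
python3 m.py w6.png
```

```text
25.3 [512.7 -34.1 237.2] [ 3.1411e+00 -2.4000e-03  8.6700e-02] [ 0.1  0.1 -0.1] 19.5 tcp_c [-83.5   6.9]
bar px [199  16  24 115] x -48.6 53.5 yc@0 50.96 rel yaw 0.0017 w 18.3
bar px [141  19  27 114] x -50.7 50.8 yc@0 107.95 rel yaw -0.0003 w 17.6
bar px [258  18  22 115] x -50.5 51.8 yc@0 -6.03 rel yaw -0.0001 w 18.5
```

View pics/w6.png

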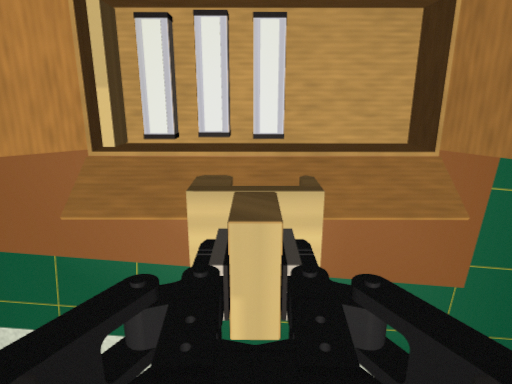

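All bars sit at 107.95, 50.96 and -6.03 (targets 108, 51, -6), square to 0.002. Next, set the spacer back on the bench near (505,386).

Call:
{"api": "carry_out", "payload": {"targets": "0 0.02 0 0 0.01;0 0.04 0 0 0.01;0 0.045 0 0 0.01;0 0.045 0 0 0.01;0 0.045 0 0 0.01;0 0.045 0 0 0.01;0 0.045 0 0 0.01;0 0.045 0 0 0.01"}}

```text
time: 26.15
ee_pos: [513.6, 298.3, 235.3]
orientation: [3.142, 0.0, 0.087]
wrist_force: [1.3, -0.0, -1.5]
grip_width: 18.9
```

Call:
{"api": "carry_out", "payload": {"targets": "-0.002 0.045 0 0 0.01;-0.002 0.03 0 0 0.01;-0.002 0.015 -0.005 0 0.01;0 0 -0.03 0 0.01;0 0 -0.04 0 0.01;0 0 -0.04 0 0.01;0 0 -0.03 0 0.01;0 0 -0.02 0 0.01"}}

```text
time: 26.95
ee_pos: [506.5, 384.4, 66.4]
orientation: [3.139, 0.004, 0.086]
wrist_force: [-0.3, 0.2, -1.5]
grip_width: 19.0
```

Call:
{"api": "carry_out", "payload": {"targets": "0 0 -0.01 0 0.01;0 0 -0.006 0 0.01;0 0 -0.003 0 0.01;0 0 0 0 0.01;0 0 0 0 0.01;0 0 0 0 0.01;0 0 0 0 0.01;0 0 0 0 0.01"}}

```text
time: 27.75
ee_pos: [507.2, 386.0, 52.2]
orientation: [-3.141, -0.001, 0.087]
wrist_force: [-0.0, -1.3, -1.1]
grip_width: 19.0
```

Call:
{"api": "carry_out", "payload": {"targets": "0 0 -0.003 0 0.01;0 0 -0.002 0 0.01;0 0 -0.001 0 0.01;0 0 -0.001 0 0.01;0 0 -0.0005 0 0.01;0 0 0 0 0.01;0 0 0 0 0.01;0 0 0 0 0.01"}}

```text
time: 28.55
ee_pos: [507.2, 385.9, 44.3]
orientation: [-3.142, -0.0, 0.087]
wrist_force: [-0.4, -0.0, -0.5]
grip_width: 19.1
```

Call:
{"api": "carry_out", "payload": {"targets": "0 0 0 0 0.03;0 0 0 0 0.04;0 0 0 0 0.06;0 0 0 0 0.07;0 0 0 0 0.07;0 0 0.01 0 0.07;0 0 0.03 0 0.07;0 0 0.04 0 0.07"}}

```text
time: 29.35
ee_pos: [506.0, 385.1, 123.2]
orientation: [3.139, 0.004, 0.087]
wrist_force: [0.9, 0.1, 0.7]
grip_width: 69.6
```

Call:
{"api": "carry_out", "payload": {"targets": "0 0 0.045 0 0.07;0 -0.01 0.045 0 0.03;0.01 -0.03 0.01 0 0;0.014 -0.035 0 0 0;0.014 -0.035 0 0 0;0.014 -0.035 0 0 0;0.01 -0.02 0 0 0;0.006 -0.011 0 0 0"}}

```text
time: 30.15
ee_pos: [575.9, 207.9, 225.3]
orientation: [3.141, -0.001, 0.085]
wrist_force: [0.0, 0.2, 0.7]
grip_width: 0.1
```

Run:
```python
from m import *
s=sensors.get_state();print(s['time'],s['ee_pos'],cart(s['ee_pos']),s['grip_width'])
f,z,K,A,t=grab('scene');save('s7.png',f)
P=cloud(z,K,A,t); C=P.copy(); C[...,:2]=P[...,:2]@E.T-O
g=C.reshape(-1,3); g=g[~np.isnan(g[:,0])]
for nm,m in(('a',(abs(g[:,0])<50)&(g[:,1]>168)&(g[:,1]<235)&(g[:,2]>66)&(g[:,2]<130)),('b',(abs(g[:,0])<50)&(g[:,1]<-168)&(g[:,1]>-235)&(g[:,2]>66)),('near',(abs(g[:,1])<150)&(g[:,0]<-75)&(g[:,0]>-130)&(g[:,2]>70)&(g[:,2]<135)),('far',(abs(g[:,1])<150)&(g[:,0]>74)&(g[:,0]<130)&(g[:,2]>70))):
    p=g[m]; k=1 if nm in'ab' else 0
    if len(p)<20: print(nm,len(p)); continue
    h=np.array([165 if k else 72,64 if k else 68]); a=np.arctan2(p[:,2]-h[1],abs(p[:,k])-h[0]); print(nm,len(p),'theta',np.pi-np.median(a),'edge',abs(p[:,k]).max(),p[:,2].max())
w=P.reshape(-1,3);w=w[(w[:,2]>62)&(w[:,2]<85)&(np.hypot(w[:,0]-507,w[:,1]-386)<60)];print('spacer rib',len(w),w.mean(0))
```

```text
30.15 [575.86934678 207.92736741 225.27342751] [1.99591053e-01 2.42640859e+02] 0.11079654874211686
a 698 theta 2.488377340335106 edge 220.6832408046119 107.20353206125503
b 472 theta 2.2032796816637155 edge 207.41227804288866 121.4557949825429
near 2033 theta 2.1838332927036834 edge 113.96634149108814 126.17727533588379
far 779 theta 2.0997491790505354 edge 108.41554637670538 131.1259356013884
spacer rib 29 [497.60039446 372.23676092  70.87676649]
```

View pics/s7.png

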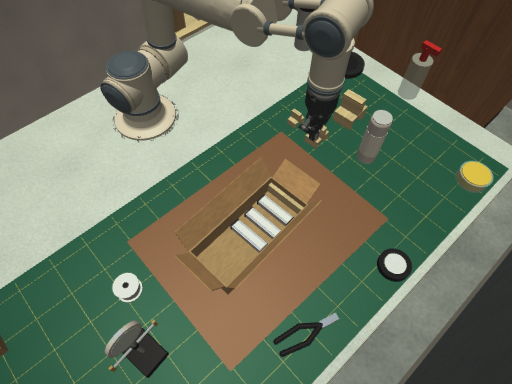

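The scene shows the packed row and the open flaps at a 2.49, b 2.20, near 2.18 and far 2.10. Lower the shut fingers outside flap a.

Call:
{"api": "carry_out", "payload": {"targets": "0 0.006 -0.02 0 0;0 0 -0.035 0 0;0 0 -0.035 0 0;0 0 -0.03 0 0;0 0 -0.015 0 0;0 0 -0.006 0 0;0 0 0 0 0;0 0 0 0 0"}}

```text
time: 31.0
ee_pos: [576.0, 216.4, 85.5]
orientation: [-3.141, -0.003, 0.087]
wrist_force: [0.6, 0.8, -0.5]
grip_width: 0.0
```

Call:
{"api": "carry_out", "payload": {"targets": "0.0005 -0.006 -0.007 0 0;0.001 -0.012 0 0 0;0.0012 -0.014 0 0 0;0.0012 -0.014 0 0 0;0.0012 -0.014 0 0 0;0.0012 -0.014 0 0 0;0.0012 -0.014 0 0 0;0.0012 -0.014 0 0 0"}}

```text
time: 31.8
ee_pos: [584.8, 113.1, 78.9]
orientation: [-3.141, -0.004, 0.087]
wrist_force: [0.8, 1.2, -0.2]
grip_width: 0.1
```

Call:
{"api": "carry_out", "payload": {"targets": "0.0012 -0.014 0 0 0;0.0009 -0.01 0 0 0;0.0003 -0.004 0 0 0;0 0 -0.003 0 0;0 0 -0.003 0 0;0 0 -0.002 0 0;0 0 -0.002 0 0;0 0 0 0 0"}}

```text
time: 32.6
ee_pos: [586.1, 86.3, 67.0]
orientation: [3.141, 0.0, 0.088]
wrist_force: [-2.0, -1.0, 4.4]
grip_width: 0.2
```

Call:
{"api": "carry_out", "payload": {"targets": "0 0 -0.001 0 0;0 0 -0.001 0 0;0 0 -0.001 0 0;0 0 -0.001 0 0;0 0 0 0 0;0 0 0.004 0 0;0 0 0.01 0 0;0 0 0.02 0 0"}}

```text
time: 33.4
ee_pos: [585.0, 86.1, 94.5]
orientation: [-3.142, 0.004, 0.087]
wrist_force: [1.0, 0.6, -0.4]
grip_width: 0.1
```

Call:
{"api": "carry_out", "payload": {"targets": "0 0 0.04 0 0;0 0 0.04 0 0;-0.01 0 0.03 0 0;-0.02 0 0 0 0;-0.02 0 0 0 0;-0.02 0 0 0 0;-0.02 0 0 0 0;0 0 0 0 0"}}

```text
time: 34.2
ee_pos: [495.1, 86.2, 206.9]
orientation: [-3.141, -0.001, 0.088]
wrist_force: [-0.3, -0.1, -0.0]
grip_width: 0.2
```

```bash
cat > fl.py <<'E'
from m import *
def flaps(cam):
    s=sensors.get_state(); print(s['time'],s['ee_pos'].round(1),'c',cart(s['ee_pos']).round(1),s['wrist_force'].round(1))
    f,z,K,A,t=grab(cam); P=cloud(z,K,A,t); C=P.copy(); C[...,:2]=P[...,:2]@E.T-O
    g=C.reshape(-1,3); g=g[~np.isnan(g[:,0])]
    # height maps along each closed flap
    for nm,k,sg,H,L in(('a',1,1,165,55),('b',1,-1,165,55),('near',0,-1,72,150),('far',0,1,72,150)):
        d=H-sg*g[:,k]; o=abs(g[:,1-k])<(L if k==0 else 45)
        q=[]
        for a in(8,22,36,50,62):
            w=g[o&(abs(d-a)<3)&(g[:,2]<85)]; q.append((a,len(w),round(float(np.median(w[:,2])),1) if len(w) else None))
        out=g[o&(d<-8)&(d>-70)&(g[:,2]>72)&(g[:,2]<140)]
        th=np.pi-np.median(np.arctan2(out[:,2]-(64 if k else 68),sg*out[:,k]-H)) if len(out)>15 else None
        print(cam,nm,'inside z',q,'outside n',len(out),th)
    return f,P
if __name__=='__main__':
    f,P=flaps(sys.argv[1])
    if len(sys.argv)>2: save(sys.argv[2],f)
E
python3 fl.py scene
```

```text
34.2 [495.1  86.2 206.9] c [-90.8 128.3] [-0.3 -0.1 -0. ]
scene a inside z [(8, 58, 66.1), (22, 51, 66.4), (36, 55, 66.7), (50, 83, 65.4), (62, 110, 45.1)] outside n 0 None
scene b inside z [(8, 0, None), (22, 65, 3.2), (36, 67, 3.5), (50, 63, 3.2), (62, 61, 3.0)] outside n 374 2.203449065668255
scene near inside z [(8, 525, 30.1), (22, 198, 6.5), (36, 214, 7.4), (50, 216, 6.8), (62, 214, 5.7)] outside n 1769 2.1856590631523165
scene far inside z [(8, 40, 66.0), (22, 230, 6.2), (36, 220, 5.5), (50, 207, 5.6), (62, 221, 5.7)] outside n 678 2.0976144958101717
```

Flap a lies level (66 mm along its length). Check the clearance to the magnifier, then do flap b.

Run:
```python
from m import *
for n in('top','scene'):
    q=np.load(n+'0.npz');P=cloud(q['z'],q['K'],q['A'],q['t']).reshape(-1,3)
    w=P[(P[:,1]<-290)&(P[:,1]>-560)&(P[:,0]>540)&(P[:,2]>25)&(P[:,0]<780)];print(n,len(w),w.min(0),w.max(0))
    for a,b in((25,100),(100,180),(180,260)):
        k=w[(w[:,2]>a)&(w[:,2]<b)]; print(a,k.min(0).round(),k.max(0).round())
```

```text
top 404 [ 603.58275443 -501.34910055   25.00613676] [ 708.49817949 -370.03083024  235.71084823]
25 [ 604. -498.   25.] [ 708. -370.  100.]
100 [ 644. -501.  100.] [ 668. -370.  180.]
180 [ 650. -475.  180.] [ 670. -393.  236.]
scene 1327 [ 613.21848423 -501.25772793   25.00081522] [ 709.25187834 -371.20120977  233.98999068]
25 [ 613. -501.   25.] [ 709. -371.  100.]
100 [ 643. -501.  100.] [ 671. -371.  180.]
180 [ 649. -476.  180.] [ 672. -394.  234.]
```

Call:
{"api": "carry_out", "payload": {"targets": "0.007 -0.02 0 0 0;0.0135 -0.039 0 0 0;0.0135 -0.039 0 0 0;0.0135 -0.039 0 0 0;0.0135 -0.039 0 0 0;0.0135 -0.039 0 0 0;0.0135 -0.039 0 0 0;0.0135 -0.039 0 0 0"}}

```text
time: 35.05
ee_pos: [598.9, -209.3, 205.5]
orientation: [-3.141, 0.0, 0.087]
wrist_force: [0.9, 0.9, 0.3]
grip_width: 0.1
```

Call:
{"api": "carry_out", "payload": {"targets": "0.008 -0.028 0 0 0;0.007 -0.02 0 0 0;0.003 -0.01 -0.015 0 0;0 0 -0.03 0 0;0 0 -0.035 0 0;0 0 -0.03 0 0;0 0 -0.012 0 0;0 0 0 0 0"}}

```text
time: 35.85
ee_pos: [614.6, -264.0, 80.6]
orientation: [-3.139, 0.005, 0.087]
wrist_force: [0.2, -0.2, 0.2]
grip_width: 0.4
```

Call:
{"api": "carry_out", "payload": {"targets": "0 0 -0.005 0 0;0 0 0 0 0;0 0 0 0 0;0 0 0 0 0;0 0 0 0 0;0 0 0 0 0;0 0 0 0 0;0 0 0 0 0"}}

```text
time: 36.65
ee_pos: [615.7, -265.1, 79.3]
orientation: [-3.142, 0.0, 0.087]
wrist_force: [0.3, 0.1, -0.3]
grip_width: -0.2
```

Call:
{"api": "carry_out", "payload": {"targets": "-0.0005 0.006 0 0 0;-0.0012 0.014 0 0 0;-0.0012 0.014 0 0 0;-0.0012 0.014 0 0 0;-0.0012 0.014 0 0 0;-0.0012 0.014 0 0 0;-0.0012 0.014 0 0 0;-0.0012 0.014 0 0 0"}}

```text
time: 37.45
ee_pos: [606.2, -159.6, 78.1]
orientation: [-3.141, 0.002, 0.087]
wrist_force: [0.7, -1.8, -0.6]
grip_width: 0.2
```

Call:
{"api": "carry_out", "payload": {"targets": "-0.0006 0.0075 0 0 0;0 0 -0.003 0 0;0 0 -0.003 0 0;0 0 -0.003 0 0;0 0 -0.003 0 0;0 0 -0.002 0 0;0 0 -0.001 0 0;0 0 -0.001 0 0"}}

```text
time: 38.25
ee_pos: [606.3, -154.1, 66.7]
orientation: [3.141, -0.001, 0.086]
wrist_force: [-9.5, 2.5, 18.4]
grip_width: -0.1
```

Call:
{"api": "carry_out", "payload": {"targets": "0 0 0.005 0 0;0 0 0.02 0 0;0 0 0.035 0 0;0 0 0.04 0 0;-0.01 0.008 0.035 0 0;-0.03 0.022 0 0 0;-0.035 0.026 0 0 0;-0.035 0.026 0 0 0"}}

```text
time: 39.05
ee_pos: [495.2, -71.4, 198.0]
orientation: [-3.142, 0.0, 0.086]
wrist_force: [0.0, 0.6, 0.8]
grip_width: -0.1
```

Call:
{"api": "carry_out", "payload": {"targets": "-0.025 0.018 0 0 0;-0.014 0.008 0 0 0;0 0 0 0 0;0 0 -0.025 0 0;0 0 -0.035 0 0;0 0 -0.03 0 0;0 0 -0.015 0 0;0 0 0 0 0"}}

```text
time: 39.85
ee_pos: [456.2, -45.9, 90.6]
orientation: [-3.14, 0.005, 0.086]
wrist_force: [0.9, -0.4, -0.1]
grip_width: -0.3
```

```bash
python3 fl.py scene
```

```text
39.85 [456.2 -45.9  90.6] c [-140.8    0. ] [ 0.9 -0.4 -0.1]
scene a inside z [(8, 53, 66.9), (22, 57, 65.8), (36, 58, 66.6), (50, 88, 65.1), (62, 110, 27.0)] outside n 0 None
scene b inside z [(8, 78, 66.3), (22, 73, 66.4), (36, 70, 66.7), (50, 76, 66.7), (62, 69, 66.8)] outside n 0 None
scene near inside z [(8, 426, 36.2), (22, 185, 24.4), (36, 196, 23.7), (50, 201, 24.0), (62, 197, 23.5)] outside n 1853 2.186532006146006
scene far inside z [(8, 88, 66.0), (22, 239, 21.9), (36, 215, 23.3), (50, 215, 24.3), (62, 212, 24.3)] outside n 674 2.098399082896547
```

Call:
{"api": "carry_out", "payload": {"targets": "0.006 0.0005 -0.006 0 0;0.014 0.0012 0 0 0;0.014 0.0012 0 0 0;0.014 0.0012 0 0 0;0.014 0.0012 0 0 0;0.014 0.0012 0 0 0;0.014 0.0012 0 0 0;0.014 0.0012 0 0 0"}}

```text
time: 40.7
ee_pos: [563.3, -36.8, 89.0]
orientation: [3.141, -0.003, 0.087]
wrist_force: [-0.3, -0.8, 0.6]
grip_width: -0.3
```

Call:
{"api": "carry_out", "payload": {"targets": "0.01 0.0009 0 0 0;0 0 -0.003 0 0;0 0 -0.003 0 0;0 0 -0.003 0 0;0 0 -0.002 0 0;0 0 -0.001 0 0;0 0 -0.001 0 0;0 0 0 0 0"}}

```text
time: 41.5
ee_pos: [571.0, -35.8, 74.1]
orientation: [-3.142, 0.0, 0.087]
wrist_force: [-0.3, 0.7, -0.4]
grip_width: -0.3
```

Call:
{"api": "carry_out", "payload": {"targets": "0 0 -0.001 0 0;0 0 -0.001 0 0;0 0 -0.001 0 0;0 0 -0.001 0 0;0 0 -0.001 0 0;0 0 -0.0005 0 0;0 0 0 0 0;0 0 0 0 0"}}

```text
time: 42.3
ee_pos: [571.4, -35.8, 70.9]
orientation: [3.141, -0.001, 0.087]
wrist_force: [-4.7, 1.1, 10.3]
grip_width: -0.1
```

Call:
{"api": "carry_out", "payload": {"targets": "0 0 0.005 0 0;0 0 0.02 0 0;0 0 0.035 0 0;0 0 0.04 0 0;0.006 0.0005 0.01 0 0;0.02 0.002 0 0 0;0.03 0.0025 0 0 0;0.03 0.0025 0 0 0"}}

```text
time: 43.1
ee_pos: [658.2, -28.3, 179.1]
orientation: [3.141, -0.001, 0.087]
wrist_force: [1.1, -0.4, 0.4]
grip_width: -0.2
```

Call:
{"api": "carry_out", "payload": {"targets": "0.03 0.0025 0 0 0;0.025 0.002 0 0 0;0.015 0.0015 0 0 0;0.007 0.0005 0 0 0;0 0 0 0 0;0 0 0 0 0;0 0 0 0 0;0 0 0 0 0"}}

```text
time: 43.9
ee_pos: [733.8, -21.9, 179.5]
orientation: [3.142, -0.001, 0.087]
wrist_force: [-0.4, 0.3, -0.5]
grip_width: 0.3
```

```bash
python3 fl.py scene s8.png
```

```text
43.9 [733.8 -21.9 179.5] c [1.378e+02 1.000e-01] [-0.4  0.3 -0.5]
scene a inside z [(8, 14, 70.0), (22, 20, 70.0), (36, 25, 70.0), (50, 50, 68.8), (62, 67, 64.7)] outside n 0 None
scene b inside z [(8, 79, 68.4), (22, 84, 68.0), (36, 72, 68.0), (50, 76, 68.1), (62, 77, 67.7)] outside n 0 None
scene near inside z [(8, 207, 70.6), (22, 204, 70.4), (36, 211, 70.2), (50, 274, 69.7), (62, 337, 68.7)] outside n 0 None
scene far inside z [(8, 51, 65.9), (22, 160, 20.9), (36, 168, 21.6), (50, 168, 22.0), (62, 192, 23.3)] outside n 359 2.0976544892869837
```

View pics/s8.png

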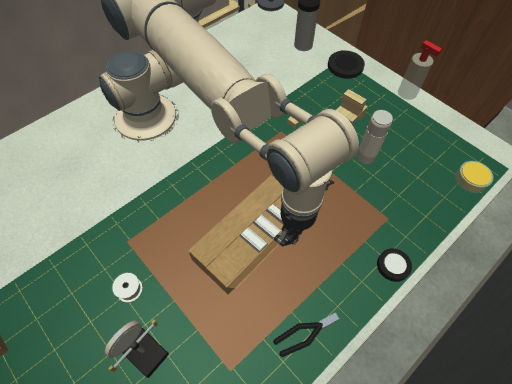

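Near flap is down (70 mm level, (230,235)). The gripper is outside the far flap at (300,225). Lower and sweep back.

Call:
{"api": "carry_out", "payload": {"targets": "0 0 -0.01 0 0;0 0 -0.02 0 0;0 0 -0.025 0 0;0 0 -0.02 0 0;0 0 -0.012 0 0;0 0 -0.006 0 0;0 0 0 0 0;0 0 0 0 0"}}

```text
time: 44.75
ee_pos: [734.7, -21.9, 87.1]
orientation: [3.141, -0.002, 0.087]
wrist_force: [0.5, 0.4, -0.3]
grip_width: 0.2
```

Call:
{"api": "carry_out", "payload": {"targets": "-0.006 -0.0005 0 0 0;-0.014 -0.0012 0 0 0;-0.014 -0.0012 0 0 0;-0.014 -0.0012 0 0 0;-0.014 -0.0012 0 0 0;-0.014 -0.0012 0 0 0;-0.014 -0.0012 0 0 0;-0.014 -0.0012 0 0 0"}}

```text
time: 45.55
ee_pos: [630.1, -30.8, 87.4]
orientation: [3.141, -0.003, 0.087]
wrist_force: [0.3, 0.3, 0.9]
grip_width: 0.1
```

Call:
{"api": "carry_out", "payload": {"targets": "-0.006 -0.0005 0 0 0;0 0 -0.003 0 0;0 0 -0.004 0 0;0 0 -0.003 0 0;0 0 -0.002 0 0;0 0 -0.001 0 0;0 0 0 0 0;0 0 0 0 0"}}

```text
time: 46.35
ee_pos: [624.3, -31.2, 72.7]
orientation: [-3.142, 0.0, 0.087]
wrist_force: [-0.8, -0.4, -0.2]
grip_width: 0.2
```

Call:
{"api": "carry_out", "payload": {"targets": "0 0 -0.001 0 0;0 0 -0.001 0 0;0 0 -0.001 0 0;0 0 -0.001 0 0;0 0 0 0 0;0 0 0 0 0;0 0 0 0 0;0 0 0 0 0"}}

```text
time: 47.15
ee_pos: [624.4, -31.2, 71.0]
orientation: [3.141, -0.002, 0.087]
wrist_force: [-4.2, 0.4, 7.7]
grip_width: 0.0
```

Call:
{"api": "carry_out", "payload": {"targets": "0 0 0.005 0 0;0 0 0.02 0 0;0 0 0.035 0 0;0 0 0.04 0 0;-0.02 0 0.03 0 0;-0.04 -0.02 0.01 0 0;-0.04 -0.035 0 0 0;-0.04 -0.045 0 0 0"}}

```text
time: 47.95
ee_pos: [492.2, -121.7, 209.6]
orientation: [3.141, -0.002, 0.089]
wrist_force: [1.0, -1.6, 0.2]
grip_width: 0.3
```

Call:
{"api": "carry_out", "payload": {"targets": "-0.02 -0.048 0 0 0;-0.02 -0.048 0 0 0;-0.02 -0.048 0 0 0;-0.02 -0.048 0 0 0;-0.02 -0.048 0 0 0;-0.02 -0.03 0 0 0;0 0 0 0 0;0 0 0 0 0"}}

```text
time: 48.75
ee_pos: [376.8, -382.6, 208.5]
orientation: [-3.141, -0.0, 0.085]
wrist_force: [0.3, 0.7, -0.6]
grip_width: -0.2
```

```bash
python3 fl.py top t9.png
python3 - <<'E'
from fl import *
f,P=flaps('scene'); save('s9.png',f)
w=P.reshape(-1,3);w=w[(w[:,2]>66)&(w[:,2]<80)&(np.hypot(w[:,0]-507,w[:,1]-386)<70)];print('rib',len(w),w.mean(0),cv2.minAreaRect(w[:,:2].astype(np.float32)))
E
```

```text
48.75 [ 376.8 -382.6  208.5] c [-248.8 -328.6] [ 0.3  0.7 -0.6]
top a inside z [(8, 40, 70.3), (22, 40, 69.3), (36, 41, 69.9), (50, 39, 69.5), (62, 43, 69.8)] outside n 0 None
top b inside z [(8, 41, 70.9), (22, 42, 69.7), (36, 48, 69.4), (50, 44, 70.2), (62, 43, 71.2)] outside n 0 None
top near inside z [(8, 140, 70.2), (22, 147, 69.9), (36, 143, 70.1), (50, 139, 70.1), (62, 142, 70.4)] outside n 0 None
top far inside z [(8, 143, 70.4), (22, 143, 70.0), (36, 146, 70.6), (50, 138, 69.9), (62, 235, 67.4)] outside n 0 None
48.8 [ 377.4 -381.9  208.7] c [-248.2 -328. ] [ 1.1  0.1 -0.4]
scene a inside z [(8, 56, 70.3), (22, 62, 69.9), (36, 54, 70.3), (50, 66, 70.2), (62, 60, 70.1)] outside n 0 None
scene b inside z [(8, 79, 69.9), (22, 80, 70.2), (36, 71, 69.8), (50, 76, 70.1), (62, 72, 70.2)] outside n 0 None
scene near inside z [(8, 202, 70.2), (22, 202, 70.4), (36, 205, 70.4), (50, 274, 69.8), (62, 236, 70.1)] outside n 0 None
scene far inside z [(8, 227, 70.2), (22, 222, 70.4), (36, 220, 70.2), (50, 212, 70.2), (62, 223, 70.3)] outside n 0 None
rib 94 [478.48886397 370.10322313  72.57646405] ((477.82403564453125, 371.07293701171875), (50.71918487548828, 25.45744514465332), 0.4959677755832672)
```

View pics/s9.png

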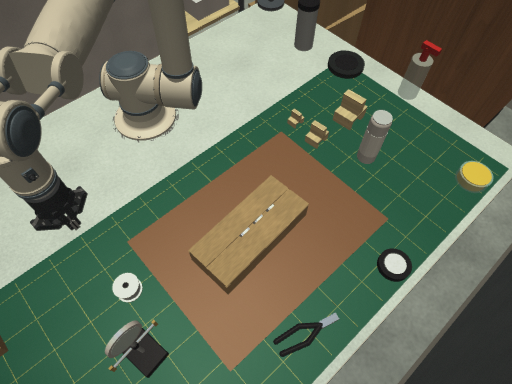

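The carton is shut with all flaps level at 70 mm. The bars show evenly through the slit, and the bystanders look as they did at the start: reel (127,287), can (376,137), magnifier (137,345). The spacer has been knocked about 30 mm, to (478,370), but still stands (rib top at 73 mm) well clear. Handing in.

```bash
python3 -c "
from station import job; print(job.sign_off())"
```

```text
the job is handed in; nothing more can be done
None
```

The light bars are packed, the carton is shut, and the job was handed in at about 49 s of the 192 s allowed.

- **Bars:** There were three in the carton, and I drew each up in turn with the middle-sized spacer. The last look before closing put their centres at 107.95, 50.96 and -6.03 mm along the carton, against ideal positions of 108, 51 and -6. All were square to within 0.002 rad. That makes every gap 25 mm to within about 0.1 mm by camera, though its calibration is only good to about 2 mm.
- **Contact:** Bar 1 was pressed against the block until contact was felt. The nose contacts for bars 2 and 3 were set by position rather than a clear force signal, to avoid pushing the bar ahead.
- **Spacer:** I stood it on the bench at about (507, 386). It was later knocked about 30 mm, to about (478, 370), while the arm was elsewhere. In the last picture it still stands, well clear of the carton.
- **Flaps:** I folded both end flaps and then both long flaps. After all four were down, the top and scene cameras read an even 70 mm across the lid.
- **Checks that disagreed:** A few mid-run readings at flap edges and on partly hidden bars were off. Clear-view readings afterwards agreed.
- **Bystanders:** The reel, can and magnifier look unmoved in the last picture, but I judged that by eye and did not measure it.

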